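# Spring the shut blank case from behind and take out the blank

### The job

The wooden case on the bench is held shut by a spring catch that can only be reached from behind: take the push stick, find the hole in the steel cover plate on the case's hinge side by feel and push the stick through it until the catch lets go and the lid springs open. Then lay the push stick back on the bench clear of the case, and take the square wooden blank out of the case and set it down gently on the bench, leaving the lid open.

Things in the scene. Friction and masses are not known exactly. Their poses are not given: they have to be found in the camera images.
- case: Plain wooden case fixed to the bench, 160 mm (its x) by 200 mm (its y), 100 mm high, 108 mm with the shut lid; walls 8 mm. Origin: centre of the underside, z up. The hinge side is the -x face (wall at x = -80 mm); it carries a fixed steel cover plate 144 mm wide, 44 mm high and 4 mm proud, between two rails 8 mm proud (z = 10 to 14 and 62 to 66 mm).
- push_side (a point): Point on the outer face of the cover plate at the case's x = -84, y = 0, z = 38 mm; axes as the case's, +x into the case. The plate's one round hole, 22 mm wide, is at this height but anywhere from y = -26 to +26 mm: feel for it. Wherever it is, the flat thrust plate of the spring catch is behind it, 18 mm farther in (x = -66 mm).
- tray (a point): Centre of the tray floor inside the case, at x = -16, y = 0, z = 56 mm of the case; axes as the case's. The tray is open above from x = -72 to +40 mm and y = -92 to +92 mm of the case, 44 mm below the wall tops (its +x edge is a thin board 26 mm high); the shut lid hides it.
- catch (a joint): Travel of the spring catch in m: 0 at rest, grows as it is pushed along the case's +x, lets go of the lid at about 0.005 to 0.006, stops at 0.012. The spring pushes back with 6 N at rest and 11 N at the stop. The catch springs back when left.
- lid (a joint): Angle of the lid in rad: 0 shut, 1.65 fully open (stop). Hinge along the case's y at x = -80 mm, z = 100 mm; lid 160 mm long. Once the catch lets go, a spring swings it up to the stop in 1 to 2 s and holds it there, leaning some 20 mm out over the hinge side. Its 14 mm catch tongue is near the free edge at y = +76 mm. It cannot be opened while the catch holds.
- stick: Push stick, 140 mm, lying on the bench: square dark wooden handle 60 x 26 x 26 mm, short brass ferrule, round pale dowel of 12 mm diameter with a blunt tapered nose. Origin: centre of the handle's underside; x along the dowel to its nose, z up. Axis 13 mm above the underside; handle x = -30 to +30 mm, nose at +110 mm. 0.06 to 0.13 kg; rests steadily on the handle.
- stick_tip (a point): End of the dowel's nose, on the stick's axis, 110 mm from the handle's centre; axes as the stick's.
- blank: Square olive-wood turning blank, 130 mm long (its y) and 22 x 22 mm in section, about 0.07 kg, lying on the tray floor in the case roughly along the case's y. Origin: centre of its underside, z up.
Not all that is in view belongs to the job. There is more than one size of the stick; the job needs the larger.

How it is judged:
By the outcome, as a careful person would: the job done as asked, in the order asked, and still so for the second after the job is handed in, with the robot touching nothing.
It also fails if it takes over 61 s, if anything falls off the work surface, if the arm or the gripper's body presses on something with over 40 N, if the wrist force passes 120 N, or if a joint passes its speed limit or range.

### The arm

A 6-joint arm with a two-finger parallel gripper is mounted at the origin on a cart in front of the work surface, level with it; the furniture and walls round the work are solid. World frame = base frame: x ahead of the robot, y to its left, z up, the work surface at z = 0. Lengths are in m, angles in rad, forces in N, time in s.
With the tool pointing down it reaches from about 0.4 to 0.825 m from the base axis. Payload 7 kg.
Tool frame: the origin (TCP) lies between the finger pads; the fingertips stand 17 mm ahead of it and the grasp point (between the pads) lies 2 mm behind it (tip_extent is the distance from the TCP to the fingertips, in m); z points along the fingers, y is the line along which they close (so a half turn about z gives the same grasp; the last joint's range is limited). The gripper opens to 85 mm and grips with 20 to 120 N. Pads are 22 mm wide; open, the fingers measure 114 mm over their backs; the gripper's body (76 mm by 85 mm) begins 54 mm behind the grasp point. The pads swing forward as they close: fully open they stand 13 mm farther back than shut.
Start: joints at [-0.92, 0.359, 0.012, 0, -1.224, -0.288], TCP at [0.24, -0.631, 0.248] pointing down, gripper open.
Joint ranges: [-3.07, 3.07], [-1.43, 2.12], [-1.02, 1.25], [-3.03, 1.67], [-3.05, -0], [-3.03, 3.03]. Speed limits (rad/s): [2.39, 2.39, 3.01, 3.14, 3.14, 3.14].

### API

Orientations are given as a unit quaternion [x, y, z, w].
In Python, from cell import movep, line_to, move_joints, open_jaws, clamp, pause, ik, observe, camera, Unreachable, close_job, recognise, silhouettes, landmark_of, tip_extent gives the robot as it stands. Calls block until the motion is done:
- movep(position, orientation): joint-space move of the TCP to a pose.
- line_to(position, orientation=None, v=0.15): straight line of the TCP; orientation=None keeps the orientation; v is the mean speed in m/s.
- move_joints(angles): joint-space move.
- open_jaws() and clamp(f_grip=None): open the fingers fully, or close them until they stop; f_grip is the grip in N (None keeps the last).
- pause(seconds).
- ik(position, orientation): joint angles nearest the present ones, or None.
- observe(): the state.
- camera(name): name is "side" or "top" or "wrist"; returns a dict with "pixels" (400x640x3 uint8, red, green, blue), "fx", "fy", "cx", "cy" (pixels), "R" (3x3) and "t" (3): a world point X has camera coordinates R X + t. Camera axes: x right, y down, z forward; pixel columns grow to the right and rows downward; lengths in m; the calibration is good to about 2 mm. A picture is of the moment at which its call begins. There is no depth.
A pose or a line that the arm cannot do raises Unreachable and nothing moves.
- close_job(): hands the job in; it is judged then, once.
Trained networks look in a picture, given as the dict that the camera call returned (one of the last four; its "shot" number tells which), for a name from the list of things; names that differ only in an ending like _2 or _b are one class to them, and where a whole thing is asked for, a point or a joint stands for the part that bears it (a point fixed in the world has none). Each returns a list of dicts, best first, with "conf" (0 to 1); they miss things now and then, are a little off and sometimes report something else, mostly with a low value. They report only what shows in the picture. A call takes as long as a camera call. They do not tell look-alikes from the thing itself.
- recognise(picture, target): "bbox" ([left, top, width, height] in pixels, round what is visible of it).
- silhouettes(picture, target): "pixels" (400x640 bool, what is visible of it) and "bbox" ([left, top, width, height] in pixels, round what is visible of it).
- landmark_of(picture, target): "position" ([column, row] in pixels: a listed point, or the origin of a listed thing).
The state is a dict: "t": time; "qpos": joint angles; "qvel": joint speeds; "joint_efforts": joint torques, N m; "eef_pos": TCP position; "orientation": TCP orientation; "contact_force": force on the tool from outside, world axes, zero at the start; "torque": the same for the moment, N m; "gripper_width": finger opening in m; "gripper_force": force on a finger pad.
Only numpy, scipy, OpenCV 4.12 (cv2) and the standard library are available. Lean on these libraries where they do the work, as an engineer would, in place of code of your own. Each camera call takes 0.05 s, during which the arm holds its last target. There are 200 camera calls.

## Working session

There is one attempt and no reset: what is moved stays moved. The work goes in short steps, each a Python script; the robot and the scene stay as the last script left them, time stands still between calls to the robot, and variables do not carry over. Pictures are saved under pics/ and viewed, at most 10 in all, crops included, and the job is handed in when it is done.

```bash
ls; mkdir -p pics; cat > h.py <<'E'
import numpy as np, cv2
from cell import *
def save(p,n): cv2.imwrite('pics/'+n, p['pixels'][:,:,::-1])
def proj(p,X):
    c=np.array(p['R'])@np.array(X)+np.array(p['t']); return np.array([p['fx']*c[0]/c[2]+p['cx'],p['fy']*c[1]/c[2]+p['cy']])
def ray(p,uv):
    d=np.array([(uv[0]-p['cx'])/p['fx'],(uv[1]-p['cy'])/p['fy'],1.]); R=np.array(p['R'])
    d=R.T@d; return -R.T@np.array(p['t']), d/np.linalg.norm(d)
def onz(p,uv,z):
    o,d=ray(p,uv); return o+d*(z-o[2])/d[2]
def tri(l):
    A=np.zeros((3,3));b=np.zeros(3)
    for p,uv in l:
        o,d=ray(p,uv);M=np.eye(3)-np.outer(d,d);A+=M;b+=M@o
    return np.linalg.solve(A,b)
E
python3 - <<'E'
from h import *
np.set_printoptions(precision=4,suppress=True)
print(observe()['t'],tip_extent)
P={n:camera(n) for n in('side','top','wrist')}
for n,p in P.items():
    save(p,n+'0.png'); print(n,'cam at',-np.array(p['R']).T@np.array(p['t']),p['fx'])
    for k in('case','stick','stick_tip','push_side','lid'):
        f=landmark_of if k not in('lid',) else recognise
        print(n,k,[(np.round(d.get('position',d.get('bbox')),1).tolist(),round(d['conf'],2)) for d in f(p,k)])
    for k in('case','stick'): print(n,k,'bb',[(d['bbox'],round(d['conf'],2)) for d in recognise(p,k)])
cv2.imwrite('pics/a.png',cv2.resize(np.vstack([P['side']['pixels'],P['top']['pixels']])[:,:,::-1],(480,600),interpolation=cv2.INTER_AREA))
print(observe()['t'])
E
```

```text
pics
0.0 0.017
side cam at [0.4175 1.1291 0.4299] 415.31198693535924
side case [([289.0, 223.0], 0.59)]
side stick [([365.4, 267.6], 0.6)]
side stick_tip [([321.4, 241.3], 0.62), ([379.9, 245.4], 0.6)]
side push_side [([277.8, 222.6], 0.8)]
side lid [([231.9, 168.1, 100.2, 30.1], 0.8)]
side case bb [([232.7, 170.0, 102.0, 67.5], 0.75)]
side stick bb [([259.3, 241.7, 62.1, 25.2], 0.9), ([357.9, 243.4, 21.1, 31.6], 0.73)]
top cam at [0.3807 0.3518 0.9139] 424.01148360241353
top case [([356.9, 163.3], 0.62)]
top stick [([265.8, 248.8], 0.58)]
top stick_tip [([301.8, 206.6], 0.89), ([297.6, 266.0], 0.83)]
top push_side [([318.9, 158.1], 0.59)]
top lid [([319.6, 97.4, 90.4, 111.3], 0.71)]
top case bb [([313.4, 100.7, 99.5, 117.7], 0.88)]
top stick bb [([262.8, 150.6, 43.4, 55.2], 0.79), ([256.9, 243.8, 42.1, 20.3], 0.62)]
wrist cam at [ 0.1699 -0.6566  0.3735] 346.2825508773633
wrist case []
wrist stick []
wrist stick_tip []
wrist push_side []
wrist lid []
wrist case bb []
wrist stick bb []
1.2
```

View pics/top0.png

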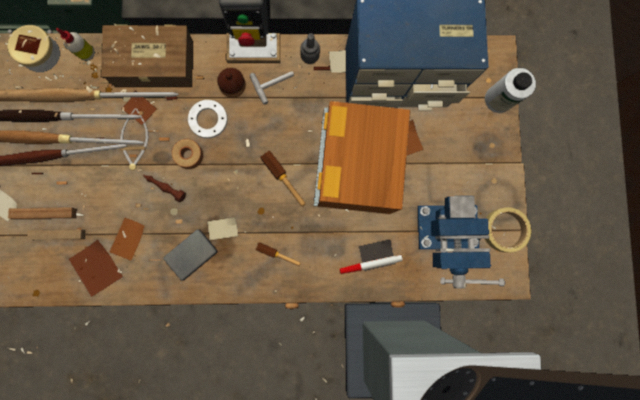

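View pics/side0.png

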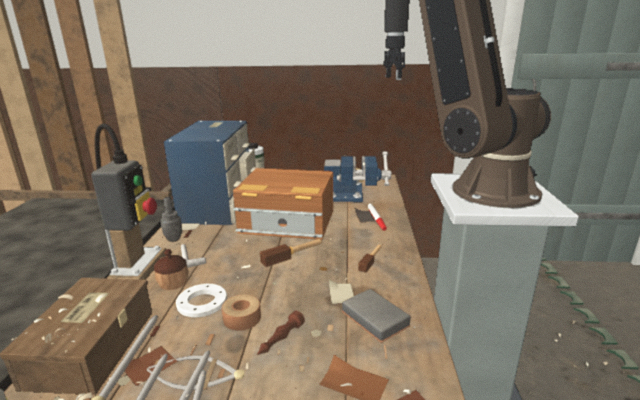

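```bash
cat >> h.py <<'E'
from scipy.optimize import minimize, least_squares
def boxpts(b): # (x0,x1,y0,y1,z0,z1)
    return np.array([[x,y,z] for x in b[:2] for y in b[2:4] for z in b[4:]],float)
def place(pts,pose): # pose x,y,yaw(,z)
    c,s=np.cos(pose[2]),np.sin(pose[2]); R=np.array([[c,-s,0],[s,c,0],[0,0,1]])
    return pts@R.T+np.array([pose[0],pose[1],pose[3] if len(pose)>3 else 0])
def mask(p,boxes,pose,S=4):
    m=np.zeros((400*S,640*S),np.uint8)
    for b in boxes:
        uv=np.array([proj(p,X) for X in place(b,pose)]); 
        cv2.fillConvexPoly(m,np.int32(np.round(cv2.convexHull(np.float32(uv*S))[:,0])),255)
    return cv2.resize(m,(640,400),interpolation=cv2.INTER_AREA)/255.
def fitsil(views,boxes,pose0,step):
    f=lambda q:sum(np.abs(mask(p,boxes,q)-s).sum()/s.sum() for p,s in views)
    s=np.array([np.array(pose0)]+[np.array(pose0)+np.eye(len(pose0))[i]*step[i] for i in range(len(pose0))])
    r=minimize(f,pose0,method='Nelder-Mead',options=dict(initial_simplex=s,xatol=1e-4,fatol=1e-4,maxiter=250)); return r.x,r.fun
CASE=[boxpts((-80,80,-100,100,0,108))/1e3, boxpts((-88,-80,-72,72,10,66))/1e3]
STICK=[boxpts((-30,30,-13,13,0,26))/1e3, boxpts((30,105,-6,6,7,19))/1e3, boxpts((100,110,-4,4,9,17))/1e3]
E
python3 - <<'E'
from h import *
np.set_printoptions(precision=4,suppress=True)
P={n:camera(n) for n in('side','top')}
S={}
for n,p in P.items():
    for k in('case','stick'):
        S[n,k]=silhouettes(p,k); print(n,k,[(np.round(d['bbox']).tolist(),round(d['conf'],2),int(d['pixels'].sum())) for d in S[n,k]])
sil=lambda n,k,uv:min(S[n,k],key=lambda d:np.hypot(d['bbox'][0]+d['bbox'][2]/2-uv[0],d['bbox'][1]+d['bbox'][3]/2-uv[1]))['pixels']
g=onz(P['top'],(365,155),.1)
vs=[(P[n],sil(n,'case',uv)) for n,uv in(('side',(284,204)),('top',(363,158)))]
for y0 in(-1.57,-1.7):
    print('case',*fitsil(vs,CASE,[g[0],g[1],y0],[.02,.02,.08]))
for v in vs: print('case 1 view',*fitsil([v],CASE,[g[0],g[1],-1.6],[.02,.02,.08]))
h=onz(P['top'],(271,162),.013); t=onz(P['top'],(303,205),.013); print(h,t,np.linalg.norm(h-t))
vs=[(P[n],sil(n,'stick',uv)) for n,uv in(('side',(290,254)),('top',(284,178)))]
y0=np.arctan2(*(t-h)[1::-1])
print('stick',*fitsil(vs,STICK,[h[0],h[1],y0,0],[.01,.01,.05,.01]))
for v in vs: print('stick 1',*fitsil([v],STICK,[h[0],h[1],y0],[.01,.01,.05]))
print('push tri',tri([(P['side'],(277.8,222.6)),(P['top'],(318.9,158.1))]))
im=cv2.resize(P['side']['pixels'][160:280,225:385,::-1],(800,600),interpolation=cv2.INTER_CUBIC)
cv2.imwrite('pics/crop_side.png',im)
im=cv2.resize(P['top']['pixels'][145:275,250:410,::-1],(738,600),interpolation=cv2.INTER_CUBIC); cv2.imwrite('pics/crop_top.png',im)
E
```

```text
side case [([236.0, 172.0, 99.0, 66.0], 0.72, 4982)]
side stick [([361.0, 245.0, 20.0, 30.0], 0.8, 280), ([262.0, 239.0, 61.0, 26.0], 0.78, 664)]
top case [([312.0, 102.0, 97.0, 117.0], 0.57, 9200)]
top stick [([262.0, 154.0, 42.0, 49.0], 0.74, 501), ([254.0, 242.0, 47.0, 23.0], 0.7, 282), ([314.0, 100.0, 97.0, 115.0], 0.15, 9137)]
case [ 0.5615  0.2231 -1.6735] 0.3102734363743578
case [ 0.5618  0.2227 -1.6768] 0.3135986280362074
case 1 view [ 0.561   0.2235 -1.6562] 0.282852779811242
case 1 view [ 0.562   0.223  -1.6856] 0.02498124467178176
[0.5674 0.4111 0.013 ] [0.4737 0.3431 0.013 ] 0.11578783187560344
stick [ 0.5602  0.407  -2.4829 -0.0009] 0.45612699712787985
stick 1 [ 0.5596  0.4083 -2.4871] 0.2367351759981101
stick 1 [ 0.559   0.4064 -2.4847] 0.21650033266799734
push tri [0.5697 0.3089 0.0387]
```

View pics/crop_side.png

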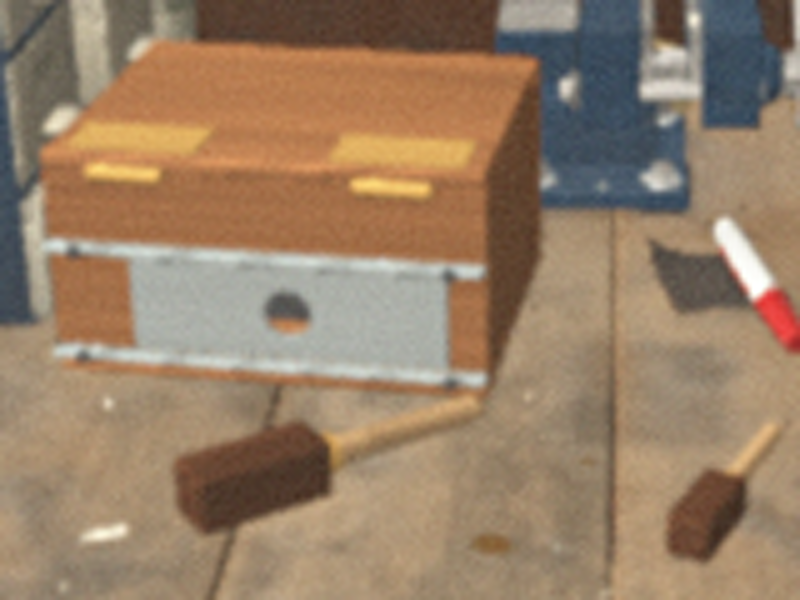

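```bash
python3 - <<'E'
from h import *
np.set_printoptions(precision=4,suppress=True)
p=camera('side'); q=camera('top')
def onface(pose,c,x=-.084):
    o,d=ray(p,(225+(c[0]+.5)/5-.5,160+(c[1]+.5)/5-.5)); a=pose[2]; n=np.array([np.cos(a),np.sin(a),0]); C=np.array([pose[0],pose[1],0])
    X=o+d*((C+n*x-o)@n)/(d@n); e=np.array([-np.sin(a),np.cos(a),0]); return (X-C)@e, X[2]
for pose in([.562,.223,-1.6856],[.5615,.2231,-1.6735],[.561,.2235,-1.656]):
    print(pose); 
    for n,c,x in(('hole',(287,312),-.084),('Ledge',(133,305),-.084),('Redge',(448,322),-.084),('lidL',(42,155),-.08),('lidR',(490,180),-.08),('railR',(487,272),-.088),('railL',(47,245),-.088),('plate bottomhole',(287,334),-.084),('hole top',(287,291),-.084)): print(n,np.array(onface(pose,c,x)))
print([d['position'] for d in landmark_of(q,'case')], proj(q,[.562,.223,0]))
# overlay on top & side of fit
for n,pp in(('side',p),('top',q)):
    im=np.array(pp['pixels'][:,:,::-1])
    im=cv2.resize(im,None,fx=5,fy=5,interpolation=cv2.INTER_CUBIC)
    for B,pose in((CASE,[.562,.223,-1.68]),(STICK,[.5595,.407,-2.485])):
        for b in B:
            uv=np.array([proj(pp,X) for X in place(b,pose)])*5+2
            for i in range(8):
                for j in range(i):
                    if (np.abs(b[i]-b[j])>1e-6).sum()==1: cv2.line(im,tuple(map(int,uv[i])),tuple(map(int,uv[j])),(0,255,0),1)
    c=im[160*5:280*5,225*5:385*5] if n=='side' else im[95*5:215*5,255*5:415*5]
    cv2.imwrite(f'pics/ov_{n}.png',c)
E
```

```text
[0.562, 0.223, -1.6856]
hole [-0.0113  0.0398]
Ledge [0.0601 0.0382]
Redge [-0.0837  0.0401]
lidL [0.0977 0.1065]
lidR [-0.1023  0.106 ]
railR [-0.102   0.0669]
railL [0.0963 0.0669]
plate bottomhole [-0.0107  0.029 ]
hole top [-0.0118  0.05  ]
[0.5615, 0.2231, -1.6735]
hole [-0.0097  0.0397]
Ledge [0.0613 0.0386]
Redge [-0.082   0.0396]
lidL [0.0987 0.107 ]
lidR [-0.1006  0.1056]
railR [-0.1002  0.0664]
railL [0.0974 0.0675]
plate bottomhole [-0.0091  0.0289]
hole top [-0.0102  0.05  ]
[0.561, 0.2235, -1.656]
hole [-0.0078  0.0398]
Ledge [0.0628 0.0393]
Redge [-0.0798  0.0391]
lidL [0.0998 0.1079]
lidR [-0.0985  0.105 ]
railR [-0.0979  0.0658]
railL [0.0986 0.0684]
plate bottomhole [-0.0072  0.029 ]
hole top [-0.0083  0.0501]
[[358.7, 165.6]] [357.2364 165.1265]
```

View pics/ov_side.png

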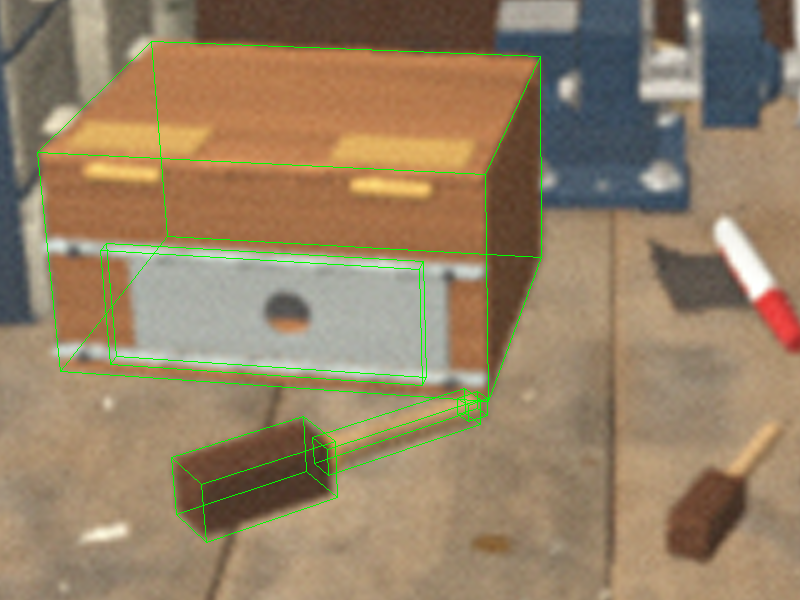

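View pics/ov_top.png

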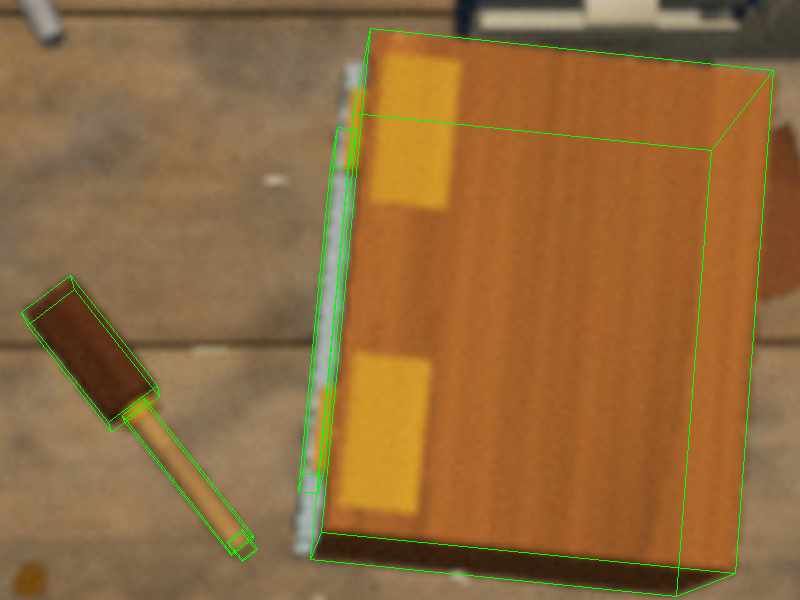

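```bash
cat >> h.py <<'E'
from scipy.spatial.transform import Rotation as Ro
def qd(yaw): # tool down, tool x along heading yaw
    return Ro.from_matrix(np.array([[np.cos(yaw),np.sin(yaw),0],[np.sin(yaw),-np.cos(yaw),0],[0,0,-1]]).copy()).as_quat()
CP=np.array([.5615,.223,-1.675])
def cw(x,y,z): return place(np.array([[x,y,z]],float)/1e3,CP)[0]
E
python3 - <<'E'
from h import *
np.set_printoptions(precision=3,suppress=True)
print('q start tool x yaw',Ro.from_quat(observe()['orientation']).as_matrix()[:,0])
sy=-2.485; cy=-1.675
for f in(0,np.pi):
    for n,pos,y in(('pick',(.565,.411,.018),sy),('push',cw(-84-130,-10,43),cy),('deep',cw(-56-116,-10,43),cy),('blank',cw(-16,0,72),cy),('wp',(.42,.38,.25),sy)):
        print(n,f,ik(pos,qd(y+f)))
sh=[np.array([1,0,0])]
movep((.40,-.35,.30),observe()['orientation'])
f=min((0,np.pi),key=lambda f:abs(ik((.42,.38,.25),qd(sy+f))[5])+abs(ik(cw(-200,-10,43),qd(cy+f))[5]))
print('flip',f)
movep((.42,.38,.25),qd(sy+f)); print(observe()['t'])
movep((.52,.375,.22),qd(sy+f))
p=camera('wrist'); save(p,'w1.png'); print(observe()['t'])
s=silhouettes(p,'stick'); print([(d['bbox'],d['conf'],d['pixels'].sum()) for d in s])
for k in('stick','stick_tip'): print(k,[(d['position'],d['conf'],onz(p,d['position'],0 if k=='stick' else .013)) for d in landmark_of(p,k)])
m=[d for d in s if d['conf']>.4]
for d in m: print(fitsil([(p,d['pixels'])],STICK,[.5595,.407,-2.485],[.005,.005,.05]))
q=camera('top');r=camera('side')
E
```

```text
q start tool x yaw [-0.935 -0.355  0.   ]
pick 0 [ 0.907  0.597 -0.171  0.    -0.803 -1.821]
push 0 [ 0.92   0.598 -0.096  0.    -0.877 -1.024]
deep 0 [ 0.887  0.561 -0.168  0.    -0.842 -0.991]
blank 0 [ 0.72   0.42  -0.341  0.    -0.809 -0.824]
wp 0 [ 1.081  0.18  -0.229  0.    -1.162 -1.995]
pick 3.141592653589793 [ 0.907  0.597 -0.171  0.    -0.803  1.32 ]
push 3.141592653589793 [ 0.92   0.598 -0.096  0.    -0.877  2.117]
deep 3.141592653589793 [ 0.887  0.561 -0.168  0.    -0.842  2.15 ]
blank 3.141592653589793 [ 0.72   0.42  -0.341  0.    -0.809  2.317]
wp 3.141592653589793 [ 1.081  0.18  -0.229  0.    -1.162  1.146]
flip 0
5.4833
6.0333
[([425.3, 0.0, 56.3, 111.5], 0.91, np.int64(1930)), ([318.4, 108.4, 24.9, 144.7], 0.81, np.int64(2692))]
stick [([455.7, 81.8], 0.87, array([0.379, 0.419, 0.   ])), ([330.8, 216.6], 0.68, array([0.558, 0.408, 0.   ]))]
stick_tip [([328.7, 112.7], 0.55, array([0.474, 0.341, 0.013]))]
(array([ 0.883,  0.633, -2.159]), np.float64(1.0))
(array([ 0.559,  0.407, -2.496]), np.float64(0.05972380036710078))
```

View pics/w1.png

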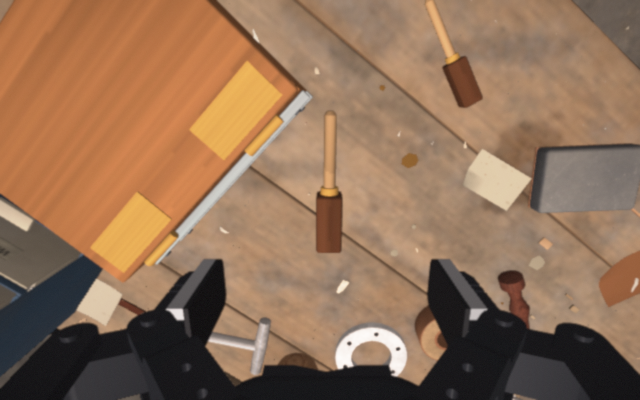

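```bash
python3 - <<'E'
from h import *
np.set_printoptions(precision=4,suppress=True)
a=-2.493; d=np.array([np.cos(a),np.sin(a),0]); g=np.array([.559,.407,.018])-.006*d
movep(g+[0,0,.06],qd(a)); line_to(g,v=.1); clamp(50); o=observe(); print(o['t'],o['gripper_width'],o['gripper_force'])
line_to(g+[0,0,.13],v=.25); movep(cw(-245,-10,120),qd(CP[2])); line_to(cw(-245,-10,43.5),v=.2)
o=observe(); print(o['t'],o['eef_pos'],o['gripper_width'],o['contact_force'],cw(-245,-10,43.5))
P={n:camera(n) for n in('side','top')}; print(observe()['t'])
for n,p in P.items():
    save(p,n+'2.png')
    print(n,[(np.round(x['position'],1),round(x['conf'],2)) for x in landmark_of(p,'stick_tip')],'expect',proj(p,cw(-129,-10,38.5)), 'hole',proj(p,cw(-84,-10,38)))
c=[cv2.resize(P['side']['pixels'][180:270,225:345],(600,450),interpolation=cv2.INTER_CUBIC)]
cv2.imwrite('pics/s2.png',c[0][:,:,::-1])
E
```

```text
8.2667 0.025218008946118135 50.6178617477417
10.2417 [0.5775 0.4677 0.0441] 0.02506484796992356 [0.1042 0.1544 0.0954] [0.577  0.4677 0.0435]
10.3417
side [(array([273.9, 230.4]), 0.67), (array([381.3, 244.6]), 0.53)] expect [276.7608 231.5464] hole [282.1176 222.7047]
top [(array([295.8, 160.9]), 0.91), (array([297.1, 264.4]), 0.68)] expect [298.2507 160.5102] hole [319.5872 162.6262]
```

View pics/s2.png

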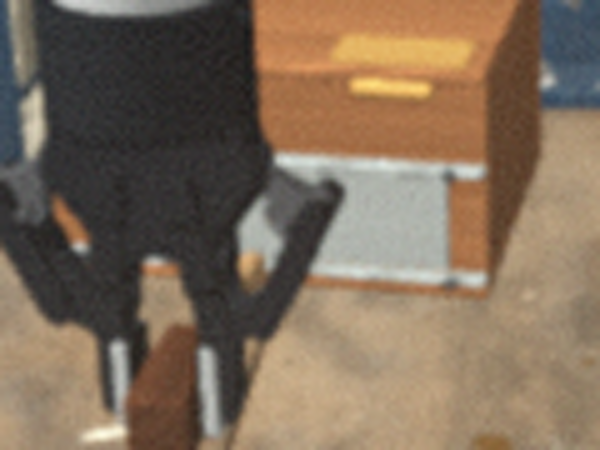

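```bash
cat >> h.py <<'E'
def fx(): # push-back force along case -x
    o=observe(); ax=np.array([np.cos(CP[2]),np.sin(CP[2]),0]); ay=np.array([-ax[1],ax[0],0]); f=np.array(o['contact_force']); return -f@ax, f@ay, f[2]
E
python3 - <<'E'
from h import *
np.set_printoptions(precision=2,suppress=True)
Y=-10;Z=43.5;L=116
line_to(cw(-92-L,Y,Z),v=.12); b=np.array(fx()); print('base',b)
n=-92; log=[]
while n<-55:
    n+=2; line_to(cw(n-L,Y,Z),v=.03); f=np.array(fx())-b; log.append((n,*np.round(f,1)))
    if n<-74 and f[0]>3: print('plate?'); break
    if f[0]>10.2 or abs(f[1])>10 or abs(f[2])>10: break
for l in log: print(*l)
o=observe();print(o['t'],o['gripper_width'])
p=camera('top'); save(p,'push.png'); print(recognise(p,'lid')[:1],recognise(p,'case')[:1])
E
```

```text
base [ 1.14  0.31 -0.14]
-90 -1.2 -0.5 -0.5
-88 -1.0 -0.2 -0.3
-86 -1.0 0.9 -1.8
-84 0.1 -0.3 -1.8
-82 -1.4 -1.6 -1.5
-80 -1.4 -0.3 -1.4
-78 -1.5 -0.4 -0.9
-76 -1.0 -1.4 -0.9
-74 -1.6 -0.5 -1.4
-72 -1.1 -0.2 -0.8
-70 -1.2 -0.5 -0.7
-68 -0.8 -0.7 -0.2
-66 -0.4 -0.3 -0.2
-64 -0.1 0.1 -1.6
-62 3.4 -0.8 -0.2
-60 5.0 -1.4 -1.9
-58 6.5 -2.5 -0.7
-56 6.7 -3.3 -0.6
-54 6.6 -2.4 -2.2
15.65 0.02466896813630882
[{'bbox': [317.8, 91.8, 87.7, 110.4], 'conf': 0.76}] [{'bbox': [314.3, 92.5, 96.2, 123.5], 'conf': 0.65}]
```

```bash
python3 - <<'E'
from h import *
np.set_printoptions(precision=2,suppress=True)
L=116; ax=np.array([np.cos(CP[2]),np.sin(CP[2]),0])
for n in(-52,-50,-48,-46):
    line_to(cw(n-L,-10,43.5),v=.03); f=np.array(fx()); o=observe(); e=(np.array(o['eef_pos'])-[CP[0],CP[1],0])@ax*1e3
    p=camera('top'); l=recognise(p,'lid'); print(n,f,'actual nose',e+L,o['t'],l[0]['bbox'] if l else None)
    if f[0]>13 or (l and abs(l[0]['bbox'][2]-88)>15): break
save(p,'push2.png'); cv2.imwrite('pics/pp.png',cv2.resize(np.hstack([p['pixels'][60:260,220:440],camera('side')['pixels'][100:300,200:420]])[:,:,::-1],(792,360)))
E
```

```text
-52 [ 9.98 -1.72 -2.65] actual nose -55.10090208935375 16.05 [315.7, 75.2, 65.3, 126.3]
```

View pics/pp.png

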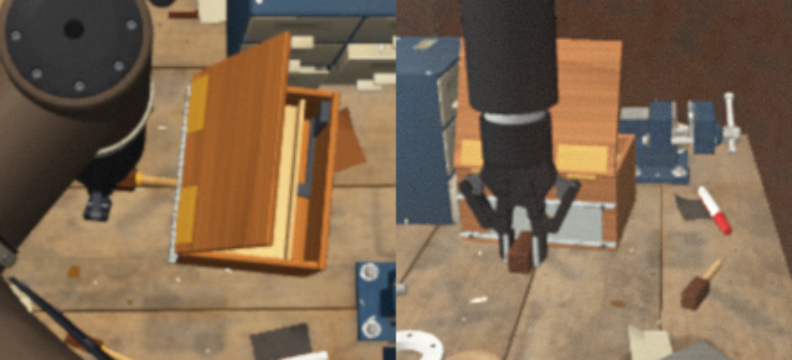

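```bash
python3 - <<'E'
from h import *
np.set_printoptions(precision=3,suppress=True)
line_to(cw(-240,-10,43.5),v=.1); b=observe()['contact_force'][2]
z=43.5
line_to(cw(-240,-10,23),v=.08)
z=23
while z>16.5:
    z-=1; line_to(cw(-240,-10,z),v=.03); f=observe()['contact_force'][2]-b
    if f>2.5: break
print('z',z,f); open_jaws(); pause(.2); line_to(cw(-240,-10,120),v=.25)
# move out of view & look at blank
o=observe(); print(o['t'],o['gripper_width'])
P={n:camera(n) for n in('side','top')}
for n,p in P.items():
    save(p,n+'3.png')
    for k in('blank','stick','stick_tip','tray'): print(n,k,[(np.round(x['position'],1).tolist(),round(x['conf'],2)) for x in landmark_of(p,k)])
print('tray expected',proj(P['top'],cw(-16,0,56)), observe()['t'])
E
```

```text
z 18 3.9003150551393397
20.1 0.08478721987410369
side blank []
side stick [([264.8, 271.4], 0.66), ([365.6, 265.5], 0.63)]
side stick_tip [([278.0, 243.9], 0.94), ([380.5, 244.2], 0.64)]
side tray []
top blank [([355.3, 154.5], 0.64)]
top stick [([252.6, 160.9], 0.9), ([266.6, 251.3], 0.59)]
top stick_tip [([299.8, 165.7], 0.9), ([298.4, 264.7], 0.72)]
top tray [([355.3, 159.1], 0.63)]
tray expected [353.227 159.291] 20.6
```

```bash
cat >> h.py <<'E'
BL=[boxpts((-11,11,-65,65,0,22))/1e3]
E
python3 - <<'E'
from h import *
np.set_printoptions(precision=4,suppress=True)
line_to(cw(-240,-10,330),v=.4)
V=[]
for x,y in((-110,0),(-60,10)):
    movep(cw(x,y,330),qd(CP[2])); p=camera('wrist'); save(p,f'wb{x}.png')
    s=silhouettes(p,'blank'); l=landmark_of(p,'blank')
    print([(np.round(d['bbox']),round(d['conf'],2)) for d in s],[(np.round(d['position'],1),round(d['conf'],2)) for d in l])
    if s: V.append((p,s[0]['pixels'],l[0]['position'] if l else None))
    t=landmark_of(p,'tray'); print('tray',[(np.round(d['position'],1),round(d['conf'],2)) for d in t],proj(p,cw(-16,0,56)))
print(observe()['t'])
g=cw(-16,0,56)
for vs in ([V[0][:2]],[V[-1][:2]]): print('1view z=.056',fitsil(vs,[b+[0,0,.056] for b in BL],[g[0],g[1],CP[2]],[.01,.01,.08]))
r,f=fitsil([v[:2] for v in V],BL,[g[0],g[1],CP[2],.056],[.01,.01,.08,.01]); print('2view',r,f)
print('tri',tri([(v[0],v[2]) for v in V if v[2] is not None]))
d=r[:2]-CP[:2]; a=CP[2]; print('case frame',d@[np.cos(a),np.sin(a)],d@[-np.sin(a),np.cos(a)],r[2]-a)
E
```

```text
[(array([257.,  52., 126.,  37.]), 0.64)] [(array([323.5,  76. ]), 0.69)]
tray [(array([324.2,  75.7]), 0.95)] [325.5212  75.439 ]
[(array([270., 103., 122.,  35.]), 0.81)] [(array([331.9, 117.8]), 0.75)]
tray [(array([333.9, 119.9]), 0.78)] [335.0477 121.3927]
22.575
1view z=.056 (array([ 0.5659,  0.235 , -1.5714]), np.float64(0.028785870217579123))
1view z=.056 (array([ 0.5659,  0.235 , -1.5727]), np.float64(0.03567071619155634))
2view [ 0.566   0.235  -1.5721  0.0543] 0.06232658739226883
tri [0.5657 0.2373 0.0148]
case frame -0.012427497396928852 0.0032298409473188933 0.10289253079021443
```

View pics/wb-60.png

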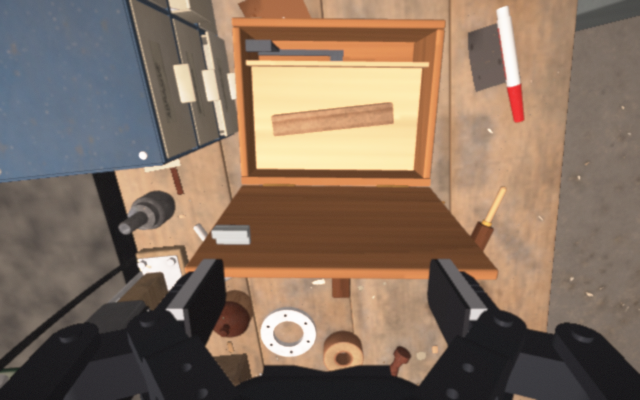

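```bash
python3 - <<'E'
from h import *
np.set_printoptions(precision=1,suppress=True)
p=camera('wrist'); a=CP[2]; im=p['pixels'].astype(float)
def cx_(uv,z):
    d=(onz(p,uv,z)-[CP[0],CP[1],0])[:2]*1e3; return d@[np.cos(a),np.sin(a)]
for c0,c1 in((262,270),(405,415)):
    c=(c0+c1-1)/2; pr=cv2.GaussianBlur(im[:,c0:c1].mean((1)),(1,5),0)[:200]
    g=np.abs(np.diff(pr,axis=0)).sum(1)
    for r in range(1,198):
        if g[r]>12 and g[r]==g[max(0,r-2):r+3].max(): print('col',c,'row',r+.5,round(g[r]),'x@108..100',round(cx_((c,r+.5),.1),1),'x@82',round(cx_((c,r+.5),.082),1),'x@56',round(cx_((c,r+.5),.056),1), pr[r-2].round(),pr[r+3].round())
for i in(332,):
  pass
for r in(40,150):
    pr=cv2.GaussianBlur(im[r-4:r+5].mean(0),(1,5),0); g=np.abs(np.diff(pr,axis=0)).sum(1)
    for c in range(215,460):
        if g[c]>14 and g[c]==g[c-2:c+3].max():
            d=(onz(p,(c+.5,r),.1)-[CP[0],CP[1],0])[:2]*1e3; print('row',r,'col',c+.5,'y@100',round(d@[-np.sin(a),np.cos(a)],1))
E
```

```text
col 265.5 row 16.5 27 x@108..100 81.0 x@82 84.4 x@56 89.4 [174. 110.  72.] [221. 142.  86.]
col 265.5 row 24.5 57 x@108..100 74.2 x@82 77.4 x@56 81.9 [219. 141.  86.] [124.  79.  50.]
col 265.5 row 37.5 31 x@108..100 63.2 x@82 65.7 x@56 69.4 [124.  81.  51.] [111. 108. 110.]
col 265.5 row 48.5 16 x@108..100 53.6 x@82 55.7 x@56 58.7 [112. 109. 112.] [104. 100. 102.]
col 265.5 row 53.5 53 x@108..100 49.2 x@82 51.0 x@56 53.7 [104. 100. 102.] [218. 140.  87.]
col 265.5 row 58.5 67 x@108..100 44.8 x@82 46.4 x@56 48.7 [218. 140.  87.] [250. 226. 169.]
col 265.5 row 62.5 52 x@108..100 41.2 x@82 42.6 x@56 44.7 [250. 223. 164.] [228. 190. 138.]
col 265.5 row 65.5 43 x@108..100 38.5 x@82 39.8 x@56 41.7 [228. 192. 141.] [249. 222. 164.]
col 265.5 row 167.5 135 x@108..100 -61.2 x@82 -65.0 x@56 -70.4 [251. 231. 175.] [105.  68.  44.]
col 265.5 row 175.5 75 x@108..100 -69.8 x@82 -74.0 x@56 -80.0 [104.  67.  42.] [220. 142.  87.]
col 265.5 row 183.5 49 x@108..100 -78.5 x@82 -83.1 x@56 -89.7 [212. 138.  83.] [119.  77.  48.]
col 409.5 row 16.5 29 x@108..100 81.1 x@82 84.5 x@56 89.5 [192. 156. 126.] 
[... 589 characters left out ...]
ow 185.5 59 x@108..100 -80.5 x@82 -85.2 x@56 -92.1 [215. 139.  86.] [112.  72.  46.]
row 40 col 223.5 y@100 106.4
row 40 col 231.5 y@100 98.9
row 40 col 239.5 y@100 91.4
row 40 col 244.5 y@100 86.6
row 40 col 269.5 y@100 63.1
row 40 col 273.5 y@100 59.3
row 40 col 413.5 y@100 -72.6
row 40 col 435.5 y@100 -93.3
row 40 col 443.5 y@100 -100.9
row 40 col 447.5 y@100 -104.7
row 40 col 450.5 y@100 -107.5
row 150 col 219.5 y@100 119.4
row 150 col 222.5 y@100 116.3
row 150 col 238.5 y@100 99.8
row 150 col 245.5 y@100 92.6
row 150 col 254.5 y@100 83.4
row 150 col 414.5 y@100 -81.3
row 150 col 424.5 y@100 -91.6
row 150 col 432.5 y@100 -99.9
row 150 col 447.5 y@100 -115.3
row 150 col 450.5 y@100 -118.4
```

```bash
python3 - <<'E'
from h import *
np.set_printoptions(precision=3,suppress=True)
H=-1.572-np.pi/2
print(ik(cw(-10.5,3,90),qd(H)), 't',observe()['t'])
movep(cw(-10.5,3,330),qd(H)); line_to(cw(-10.5,3,112),v=.2); b=np.array(observe()['contact_force'])
for z in(102,97,94,92,90):
    line_to(cw(-10.5,3,z),v=.05); f=np.array(observe()['contact_force'])-b; print(z,f)
    if np.abs(f).max()>4: break
else:
    clamp(35); o=observe(); print('grip',o['gripper_width'],o['gripper_force'],np.array(o['contact_force'])-b,o['eef_pos'],o['t'])
    if o['gripper_width']>.018:
        line_to(cw(-10.5,3,110),v=.05); o=observe(); print('lift',o['gripper_width'],np.array(o['contact_force'])-b,o['t'])
E
```

```text
[ 0.71   0.399 -0.325  0.    -0.847 -2.282] t 22.625
102 [-0.074 -2.48  -0.737]
97 [ 0.415 -3.418 -2.266]
94 [ 1.401 -4.398  0.184]
```

```bash
python3 - <<'E'
from h import *
np.set_printoptions(precision=2,suppress=True)
F=lambda:np.mean([np.array((pause(.03),observe()['contact_force'])[1]) for _ in range(3)],0)
print(F()); line_to(cw(-10.5,3,104),v=.1); print('up',F())
for x in(-8.5,-6.5): line_to(cw(x,3,104),v=.05); print(x,F())
p=camera('side'); q=camera('top'); print([d['bbox'] for d in recognise(q,'lid')[:1]])
cv2.imwrite('pics/g.png',cv2.resize(np.hstack([p['pixels'][100:250,200:380],q['pixels'][80:230,280:460]])[:,:,::-1],(800,333),interpolation=cv2.INTER_CUBIC)); print(observe()['t'])
E
```

```text
[ -0.93 -11.99  -2.54]
up [ -2.13 -12.35   7.28]
-8.5 [-0.79 -7.2   1.9 ]
-6.5 [-0.56 -1.7  -0.23]
[[318.2, 66.2, 16.6, 30.1]]
27.3
```

View pics/g.png

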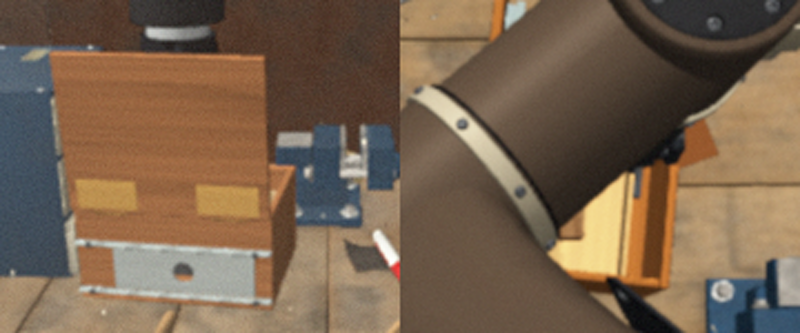

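```bash
python3 - <<'E'
from h import *
np.set_printoptions(precision=3,suppress=True)
def W():
    a=[]
    for _ in range(4): pause(.02); o=observe(); a.append(np.r_[o['contact_force'],o['torque']])
    return np.mean(a,0)
q=np.array(observe()['orientation'])
line_to(cw(-3,3,104),v=.05); w0=W(); print('-3',w0)
line_to(cw(-9.5,3,104),v=.05); w=W(); print('-9.5',w); d=w-w0; print('rz=-Mx/Fy',-d[3]/d[1],'rx=Mz/Fy',d[5]/d[1])
line_to(cw(-3,3,104),v=.05)
line_to(cw(-3,3,140),v=.2); w0=W(); print(w0)
line_to(cw(-10.5,3,140),v=.05); w=W(); print('z140',w); d=w-w0; print(-d[3]/d[1],d[5]/d[1])
line_to(cw(-3,3,140),v=.05)
print(observe()['t'])
E
```

```text
-3 [ 0.069  0.492  0.289  0.006  0.009 -0.003]
-9.5 [ -0.45  -11.085   4.549  -3.024   0.035  -0.072]
rz=-Mx/Fy -0.2616891197829472 rx=Mz/Fy 0.005954452441387882
[ 0.134 -0.307 -0.402 -0.005  0.028 -0.019]
z140 [-1.563 -3.661  1.373 -1.168  0.333  0.051]
-0.3465964527635713 -0.020726555212285776
29.3167
```

```bash
python3 - <<'E'
from h import *
np.set_printoptions(precision=2,suppress=True)
H=CP[2]-np.pi/2+.733; c=(-10.5,3)
line_to(cw(-3,3,150),v=.2); movep(cw(*c,150),qd(H)); line_to(cw(*c,112),v=.15); b=np.array(observe()['contact_force']); print(b)
for z in(98,90,86,82):
    line_to(cw(*c,z),v=.06); f=np.array(observe()['contact_force'])-b; print(z,f)
    if np.abs(f).max()>5: break
else:
    clamp(25); o=observe(); print('grip',o['gripper_width'],o['gripper_force'],np.array(o['contact_force'])-b,o['eef_pos'],o['t'])
    if o['gripper_width']>.018:
        line_to(cw(*c,110),v=.06); o=observe(); print('lift',o['gripper_width'],np.array(o['contact_force'])-b)
print(observe()['t'])
E
```

```text
[ 0.08 -0.07  0.71]
98 [ 0.44 -0.43 -0.26]
90 [ 0.05 -0.46 -0.89]
86 [-0.31 -0.79 -1.04]
82 [-0.73  0.4  -1.13]
grip 0.021881364610599547 26.243816614151 [-1.22  0.53  1.36] [0.57 0.23 0.08] 32.3667
lift 0.02206053209816445 [-0.47 -0.   -1.14]
32.9833
```

```bash
python3 - <<'E'
from h import *
np.set_printoptions(precision=3,suppress=True)
c=(-10.5,3); H=CP[2]-np.pi/2+.733
line_to(cw(*c,325),v=.25)
p=camera('top'); T=onz(p,(245,200),0)[:2]
im=cv2.imread('pics/top0.png'); 
# footprint check in first picture: range of colours in blank's strip (along world y)
for dx in(-.01,0,.01,.02):
    uv=np.array([proj(p,[T[0]+dx,T[1]+s,0]) for s in np.linspace(-.075,.075,40)]).round().astype(int); v=im[uv[:,1],uv[:,0]].mean(1); print(dx,v.min(),v.max(),v.std())
print('T',T,np.hypot(*T),[ (d['position'],d['conf']) for d in landmark_of(p,'stick')[:2]])
Hp=-np.pi/2
print(ik((*T,.026),qd(Hp)))
line_to(np.r_[cw(-200,-10,325)],v=.3)
movep((*T,.16),qd(Hp)); line_to((*T,.045),v=.15); b=observe()['contact_force'][2]
z=.034; line_to((*T,z),v=.04); f=0
while z>.0235 and f<1.8:
    z-=.001; line_to((*T,z),v=.02); f=observe()['contact_force'][2]-b
o=observe(); print('place z',z,f,o['gripper_width'],o['t'])
E
```

```text
-0.01 94.66666666666667 115.33333333333333 4.436582456000213
0 89.33333333333333 123.33333333333333 8.098006441917253
0.01 93.0 124.0 10.191332782756575
0.02 97.66666666666667 121.0 8.153352241733321
T [0.487 0.468] 0.6755460686248987 []
[ 1.053  0.559 -0.223  0.    -0.789 -1.053]
place z 0.024999999999999994 9.515731120341202 0.02203258557112209 39.25
```

```bash
python3 - <<'E'
from h import *
np.set_printoptions(precision=3,suppress=True)
o=observe();line_to(np.array(o['eef_pos'])+[0,0,.0008],v=.02); open_jaws(); pause(.3)
T=np.array(observe()['eef_pos']); line_to(T+[0,0,.12],v=.15); movep((.40,.40,.30),qd(-np.pi/2))
pause(.2); P={n:camera(n) for n in('top','side')}; L={}
for n,p in P.items():
    for k in('blank','stick','stick_tip'): L[n,k]=landmark_of(p,k); print(n,k,[(np.round(d['position'],1),round(d['conf'],2)) for d in L[n,k]])
    print('lid',[(np.round(d['bbox']),round(d['conf'],2)) for d in recognise(p,'lid')])
    print('blank expect',proj(p,[.487,.468,0]),'stick expect',proj(p,cw(-234,-10,0)),proj(p,cw(-124,-10,13)))
s=[silhouettes(P[n],'blank') for n in P]; print([(np.round(d['bbox']),round(d['conf'],2)) for x in s for d in x])
print(fitsil([(P[n],x[0]['pixels']) for n,x in zip(P,s) if x],BL,[.487,.468,0,0],[.01,.01,.1,.01]))
print(observe()['t'],observe()['contact_force'])
E
```

```text
top blank []
top stick []
top stick_tip [(array([299.5, 161. ]), 0.59), (array([301.7, 264.3]), 0.52)]
lid [(array([310.,  67.,  25., 135.]), 0.95)]
blank expect [245.066 200.017] stick expect [250.399 159.524] [300.588 163.182]
side blank [(array([309.9, 278.2]), 0.8)]
side stick [(array([263.5, 274.7]), 0.95), (array([368.7, 267. ]), 0.5)]
side stick_tip [(array([380.5, 244.4]), 0.84), (array([279.9, 243.1]), 0.66)]
lid [(array([220., 122., 102.,  77.]), 0.62), (array([222., 124., 111., 115.]), 0.39)]
blank expect [309.136 278.213] stick expect [263.505 273.828] [278.026 241.159]
[(array([300., 250.,  16.,  52.]), 0.77)]
(array([0.488, 0.471, 0.001, 0.   ]), np.float64(0.05695987373277484))
42.9667 [ 0.284  0.124 -0.397]
```

```bash
python3 -c "
from cell import *
print(close_job())"
```

```text
the job is handed in; nothing more can be done
None
```

The job is handed in at about 43 s of the 61 s: the catch was released with the larger stick, the stick is back on the bench clear of the case, and the blank lies flat on the bench with the lid still open. The gripper did press the open lid with about 12 N, and the blank went down with about 9.5 N.

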